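# Close up the keyed tray stack and rack the resin jars

### The arm

A 7-joint arm with a two-finger parallel gripper is mounted at the origin on the work surface. World frame = base frame: x ahead of the robot, y to its left, z up, the work surface at z = 0. Lengths are in m, angles in rad, forces in N, time in s.
With the tool pointing down it reaches from about 0.35 to 0.9 m from the base axis. Payload 19.9 kg.
Tool frame: the origin (TCP) lies between the finger pads; the fingertips stand 19 mm ahead of it and the grasp point (between the pads) is the TCP (nose_length is the distance from the TCP to the fingertips, in m); z points along the fingers, y is the line along which they close (so a half turn about z gives the same grasp; the last joint's range is limited). The gripper opens to 85 mm and grips with 20 to 120 N. Pads are 22 mm wide; open, the fingers measure 114 mm over their backs; the gripper's body (76 mm by 85 mm) begins 54 mm behind the grasp point. The pads swing forward as they close: fully open they stand 13 mm farther back than shut.
Start: joints at [1.077, 0.417, -0.01, 1.614, 0.005, 1.111, -0.053], TCP at [0.273, -0.562, 0.25] pointing down, gripper open.
Joint ranges: [-2.81, 2.81], [-0.39, 2.02], [-1.27, 1.25], [0.06, 2.57], [-1.19, 4.33], [0.19, 2], [-2.82, 2.82]. Speed limits (rad/s): [1.89, 1.89, 2.39, 2.39, 3.01, 3.01, 3.01].

### API

Orientations are given as [roll, pitch, yaw] about the fixed x, y, z axes, in that order (R = Rz(yaw) Ry(pitch) Rx(roll)).
In Python, from workcell import read_state, get_image, job_done, nose_length gives the robot as it stands.
- The arm moves only by the tool send_rows, never from a script. Its argument "deltas" is a list of rows, each a list of 7 numbers: the shift along the tool's x, y, z in m, then the turn, a rotation vector about the tool's x, y, z in rad, then the closure, from -1 (fully open) to 1 (shut). A call has 1 to 20 rows; each row is the pose to reach, as a shift and turn from the pose commanded when the call began, along the tool's axes at that moment; what a row does not reach only later rows make up. A row lasts 1/8 s, in which the tool goes at most 62.5 mm and 10.7 degrees, less where a joint would pass 70% of its speed; a pose out of reach is approached as far as the arm can. A call with a gripper value outside its range is refused whole. The fingers move at their own pace and stop on an object; "newtons" is the grip in N (left out, the last holds). Time passes only in rows, so rows that repeat a pose let the fingers close. It gives the time, the measured TCP pose, the force, the opening and the grip force at its end, in the units of the state.
- read_state(): the state, without advancing time (a new reading comes with each control period).
- get_image(name): name is "scene" or "side" or "wrist"; returns a dict with "image" (420x560x3 uint8, red, green, blue), "fx", "fy", "cx", "cy" (pixels), "k1" (the pictures are not rectified: a ray, as slopes to the right and down, at radius r is drawn at 1 + k1 r^2 times it, then the intrinsics apply), "T" (4x4, takes a point from camera to world coordinates). Camera axes: x right, y up, looking along -z (the intrinsics and any distortion apply to the point x, -y, -z); pixel columns grow to the right and rows downward; lengths in m; the calibration is good to about 2 mm. A picture is of the moment at which its call begins. There is no depth.
- job_done(): hands the job in; it is judged then, once.
The state is a dict: "t": time; "joints": joint angles; "joint_vel": joint speeds; "joint_efforts": joint torques, N m; "ee_pos": TCP position; "ee_rot": TCP orientation; "wrist_force": force on the tool from outside, world axes, zero at the start; "torque": the same for the moment, N m; "opening": finger opening in m; "gripper_force": force on a finger pad.
Only numpy, scipy, OpenCV 4.12 (cv2) and the standard library are available. Lean on these libraries where they do the work, as an engineer would, in place of code of your own. Each camera call takes 0.05 s, during which the arm holds its last target. There are 200 camera calls.

### The job

Pack up the resin bench: stack every grey tray squarely on the aluminium base plate, each one's notch over the key below so that it sits down flat, and close the stack with the orange cover seated over the top key. Stand all the jars upright on the low shelf in one neat row along its back lip (touching it or within a centimetre), side by side with gaps of less than 2 cm. Leave the cup, scraper and torch where they are.

Things in the scene. Friction and masses are not known exactly. Their poses are not given: they have to be found in the camera images.
- dock_top (a point): Fixed aluminium base plate of the tray stack, 150 x 84 mm, 20 mm high. Point: centre of its flat top face, 20 mm above the counter; x along its length towards the key end, z up. A fixed key (block 16 mm along x, 19 mm along y, 10 mm high) stands on the top with its centre at x = +48 mm.
- dock_key (a point): Centre of the top of the base plate's key (30 mm above the counter).
- tray1_mid (a point): Loose grey plastic parts tray, open on top (may be absent; all trays are alike), 120 x 60 mm, rim 32 mm high, about 120 g. Point: its centre, 16 mm above its underside; x along its length towards the key end, z up. Grip it across its 60 mm width. Seated trays stack at a pitch of 32 mm, underside on rim, all key ends the same way.
- tray1_key (a point): Top centre of this tray's key: a block 16 mm along x, 19 mm along y, 10 mm high on the rim of the solid +x end, at x = +48 mm from the tray's centre. The underside of the same end has a notch, open at the end, 24 mm deep along x, 25 mm wide, 13 mm high, that goes over the key below.
- tray2_mid (a point): Loose grey plastic parts tray, open on top (may be absent; all trays are alike), 120 x 60 mm, rim 32 mm high, about 120 g. Point: its centre, 16 mm above its underside; x along its length towards the key end, z up. Grip it across its 60 mm width. Seated trays stack at a pitch of 32 mm, underside on rim, all key ends the same way.
- tray2_key (a point): Top centre of this tray's key: a block 16 mm along x, 19 mm along y, 10 mm high on the rim of the solid +x end, at x = +48 mm from the tray's centre. The underside of the same end has a notch, open at the end, 24 mm deep along x, 25 mm wide, 13 mm high, that goes over the key below.
- tray3_mid (a point): Loose grey plastic parts tray, open on top (may be absent; all trays are alike), 120 x 60 mm, rim 32 mm high, about 120 g. Point: its centre, 16 mm above its underside; x along its length towards the key end, z up. Grip it across its 60 mm width. Seated trays stack at a pitch of 32 mm, underside on rim, all key ends the same way.
- tray3_key (a point): Top centre of this tray's key: a block 16 mm along x, 19 mm along y, 10 mm high on the rim of the solid +x end, at x = +48 mm from the tray's centre. The underside of the same end has a notch, open at the end, 24 mm deep along x, 25 mm wide, 13 mm high, that goes over the key below.
- cover_mid (a point): Loose orange translucent cover that closes the stack, 120 x 60 mm, 30 mm high, flat on top with no key, about 100 g. Point: its centre, 15 mm above its underside; x along its length towards the notch end, z up. Underside of the +x end: the same notch as the trays'. Grip it across its 60 mm width.
- cover_notch (a point): Centre of the notch on the underside of the cover (x = +48 mm), where the key's centre goes.
- shelf_top (a point): Fixed low aluminium riser shelf, 120 mm deep (x) and 320 mm wide (y). Point: centre of its top face, 25 mm above the counter; +x towards the back (away from the robot), y along the shelf. A lip 12 mm high runs along the back edge; its front face is at x = +54 mm.
- jar1_mid (a point): Loose squat plastic jar (may be absent; all jars are alike), 62 mm in diameter, 60 mm high with its black lid, about 200 g, closed. Point: its centre, 30 mm above its underside.
- jar2_mid (a point): Loose squat plastic jar (may be absent; all jars are alike), 62 mm in diameter, 60 mm high with its black lid, about 200 g, closed. Point: its centre, 30 mm above its underside.
- jar3_mid (a point): Loose squat plastic jar (may be absent; all jars are alike), 62 mm in diameter, 60 mm high with its black lid, about 200 g, closed. Point: its centre, 30 mm above its underside.
- jar4_mid (a point): Loose squat plastic jar (may be absent; all jars are alike), 62 mm in diameter, 60 mm high with its black lid, about 200 g, closed. Point: its centre, 30 mm above its underside.
- cup: Bystander: white ceramic cup, 70 mm across, 80 mm high, standing. Origin at the middle of its underside. Leave it alone.
- scraper: Bystander: green plastic scraper, 180 mm long, 50 mm blade, 12 mm thick, lying flat along its x. Origin at the middle of its underside. Leave it alone.
- torch: Bystander: UV torch, 114 mm long, 30 mm high, lying along its x. Origin at the middle of its underside. Leave it alone.
Not all that is in view belongs to the job. What is shaped like the part that bears tray1_mid but green or yellow is not meant. Of the things that look like the part that bears cover_mid, the larger one is meant.

How it is judged:
At the end, for the whole second after the job is handed in: Every tray present is in one stack on the base plate, key ends alike, level, seated at 32 mm pitch (3 mm), centre and key within 10 mm of the plate's in plan; the cover seated likewise on top. Every jar stands on the shelf within 12 mm of the lip, in one row, gaps under 22 mm. All at rest (horizontal distance between each of tray1_mid, tray2_mid, tray3_mid, cover_mid and dock_top below 0.01 m and horizontal distance between each of tray1_key, tray2_key, tray3_key, cover_notch and dock_key below 0.01 m and angle between each of tray1_mid, tray2_mid, tray3_mid, cover_mid's own z axis and vertical below 0.05 rad and (z of tray1_mid in the frame of dock_top between 0.013 and 0.019 m or z of tray1_mid in the frame of dock_top between 0.045 and 0.051 m or z of tray1_mid in the frame of dock_top between 0.077 and 0.083 m or z of tray1_mid in the frame of dock_top between 0.109 and 0.115 m) and (z of tray2_mid in the frame of dock_top between 0.013 and 0.019 m or z of tray2_mid in the frame of dock_top between 0.045 and 0.051 m or z of tray2_mid in the frame of dock_top between 0.077 and 0.083 m or z of tray2_mid in the frame of dock_top between 0.109 and 0.115 m) and (z of tray3_mid in the frame of dock_top between 0.013 and 0.019 m or z of tray3_mid in the frame of dock_top between 0.045 and 0.051 m or z of tray3_mid in the frame of dock_top between 0.077 and 0.083 m or z of tray3_mid in the frame of dock_top between 0.109 and 0.115 m) and (z of cover_mid in the frame of dock_top between 0.012 and 0.018 m or z of cover_mid in the frame of dock_top between 0.044 and 0.05 m or z of cover_mid in the frame of dock_top between 0.076 and 0.082 m or z of cover_mid in the frame of dock_top between 0.108 and 0.114 m) and z of cover_mid in the frame of tray1_mid above 0.025 m and z of cover_mid in the frame of tray2_mid above 0.025 m and z of cover_mid in the frame of tray3_mid above 0.025 m and z of jar1_mid in the frame of shelf_top between 0.027 and 0.033 m and angle between each of jar1_mid, jar2_mid, jar3_mid, jar4_mid's own z axis and vertical below 0.08 rad and x of jar1_mid in the frame of shelf_top between 0.011 and 0.026 m and y of jar1_mid in the frame of shelf_top between -0.16 and 0.16 m and z of jar2_mid in the frame of shelf_top between 0.027 and 0.033 m and x of jar2_mid in the frame of shelf_top between 0.011 and 0.026 m and y of jar2_mid in the frame of shelf_top between -0.16 and 0.16 m and z of jar3_mid in the frame of shelf_top between 0.027 and 0.033 m and x of jar3_mid in the frame of shelf_top between 0.011 and 0.026 m and y of jar3_mid in the frame of shelf_top between -0.16 and 0.16 m and z of jar4_mid in the frame of shelf_top between 0.027 and 0.033 m and x of jar4_mid in the frame of shelf_top between 0.011 and 0.026 m and y of jar4_mid in the frame of shelf_top between -0.16 and 0.16 m and (horizontal distance between jar1_mid and jar2_mid below 0.084 m or horizontal distance between jar1_mid and jar3_mid below 0.084 m or horizontal distance between jar1_mid and jar4_mid below 0.084 m) and (horizontal distance between jar2_mid and jar1_mid below 0.084 m or horizontal distance between jar2_mid and jar3_mid below 0.084 m or horizontal distance between jar2_mid and jar4_mid below 0.084 m) and (horizontal distance between jar3_mid and jar1_mid below 0.084 m or horizontal distance between jar3_mid and jar2_mid below 0.084 m or horizontal distance between jar3_mid and jar4_mid below 0.084 m) and (horizontal distance between jar4_mid and jar1_mid below 0.084 m or horizontal distance between jar4_mid and jar2_mid below 0.084 m or horizontal distance between jar4_mid and jar3_mid below 0.084 m) and (horizontal distance between any of jar1_mid, jar2_mid and jar3_mid below 0.084 m or horizontal distance between any of jar1_mid, jar2_mid and jar4_mid below 0.084 m) and (horizontal distance between any of jar1_mid, jar3_mid and jar2_mid below 0.084 m or horizontal distance between any of jar1_mid, jar3_mid and jar4_mid below 0.084 m) and (horizontal distance between any of jar1_mid, jar4_mid and jar2_mid below 0.084 m or horizontal distance between any of jar1_mid, jar4_mid and jar3_mid below 0.084 m) and linear speed of each of tray1, tray2, tray3, cover, jar1, jar2, jar3, jar4 below 0.02 m/s); the robot touches nothing.
It fails at once if the cup is pushed away (distance of cup from where it was at the start of the episode above 0.05 m).
It fails at once if the scraper is pushed away (distance of scraper from where it was at the start of the episode above 0.05 m).
It fails at once if the torch is pushed away (distance of torch from where it was at the start of the episode above 0.05 m).
It fails at once if the cup is tipped over (angle between cup's own z axis and vertical above 0.6 rad).
Of tray1, tray2, tray3 only 2 to 3 are there at a start; the rules pass over those that are not, and their reading is None.
Of jar1, jar2, jar3, jar4 only 3 to 4 are there at a start; the rules pass over those that are not, and their reading is None.
At some moment in a run one of jar1, jar2, jar3, jar4 may be knocked a few centimetres aside while the robot is not near it.
Once in a run the grip may slacken for a moment while it holds something.
It also fails if it takes over 210 s, if anything falls off the work surface, if the arm or the gripper's body presses on something with over 40 N, if the wrist force passes 120 N, or if a joint passes its speed limit or range.

## Working session

There is one attempt and no reset: what is moved stays moved. The work goes in short steps, Python scripts to look and compute and a tool call to move; the robot and the scene stay as the last step left them, time stands still between calls to the robot, and variables do not carry over. Pictures are saved under pics/ and viewed, at most 14 in all, crops included, and the job is handed in when it is done.

Besides the shell and the picture viewer there is one more tool, called in YAML: its name, and indented under it one key for each argument. send_rows: Moves the arm, as the interface text tells. Its arguments: {"type":"object","properties":{"deltas":{"type":"array","items":{"type":"array","items":{"type":"number"}}},"newtons":{"type":"number"}},"required":["deltas"]}

```bash
ls; mkdir -p pics; cat > h.py <<'E'
import numpy as np, cv2, json
from workcell import read_state, get_image, job_done, nose_length
def grab(n):
    d=get_image(n); d={k:(np.array(v) if k in('image','T') else v) for k,v in d.items()}
    np.save('pics/%s.npy'%n,d,allow_pickle=True); return d
def load(n): return np.load('pics/%s.npy'%n,allow_pickle=True).item()
def ray(d,u,v):
    K=np.array([[d['fx'],0,d['cx']],[0,d['fy'],d['cy']],[0,0,1.]])
    p=cv2.undistortPoints(np.array([[[u,v]]],float),K,np.array([d['k1'],0,0,0.]))[0,0]
    T=np.array(d['T']); return T[:3,3],T[:3,:3]@np.array([p[0],-p[1],-1.])
def plane(d,u,v,z):
    o,r=ray(d,u,v); return (o+r*(z-o[2])/r[2])[:2]
def proj(d,P):
    T=np.array(d['T']); q=T[:3,:3].T@(np.array(P,float)-T[:3,3]); a=q[0]/-q[2]; b=-q[1]/-q[2]; s=1+d['k1']*(a*a+b*b)
    return d['fx']*a*s+d['cx'], d['fy']*b*s+d['cy']
def save(d,fn,box=None,s=1):
    im=d['image'][...,::-1]
    if box: im=im[box[1]:box[3],box[0]:box[2]]
    cv2.imwrite('pics/'+fn,cv2.resize(im,None,fx=s,fy=s,interpolation=cv2.INTER_CUBIC))
E
python3 - <<'E'
from h import *
for n in('scene','side','wrist'):
    d=grab(n); save(d,n+'0.png'); print(n,d['fx'],d['cx'],d['cy'],d['k1'],np.round(d['T'],3).tolist())
print(read_state(),nose_length)
E
```

```text
pics
scene 405.4755889131474 275.3015484933784 215.21941537592903 -0.046507863857217356 [[0.45, -0.604, 0.657, 1.324], [0.893, 0.312, -0.325, -0.469], [-0.009, 0.733, 0.68, 0.951], [0.0, 0.0, 0.0, 1.0]]
side 499.74486719860136 285.85181047346924 204.7516171808302 0.010882171284444322 [[-0.824, 0.394, -0.408, -0.133], [-0.567, -0.588, 0.577, 0.827], [-0.012, 0.706, 0.708, 1.144], [0.0, 0.0, 0.0, 1.0]]
wrist 312.10697398605544 276.25390229358294 207.05566499200046 0.01317994355434205 [[0.438, 0.866, 0.242, 0.335], [-0.899, 0.422, 0.116, -0.532], [-0.002, -0.268, 0.963, 0.374], [0.0, 0.0, 0.0, 1.0]]
{'t': 0.15, 'joints': array([ 1.07746981,  0.4178489 , -0.01033719,  1.6140435 ,  0.0047137 ,
        1.110717  , -0.05297813]), 'joint_vel': array([-0.00043939, -0.00131573,  0.00084165,  0.00121758,  0.00049822,
       -0.00148385,  0.00013908]), 'joint_efforts': array([ 2.11071514e-03, -8.64741468e+01,  6.80101532e-01, -4.35061204e+01,
        1.92740938e-02,  5.69997574e-03,  7.99845429e-05]), 'ee_pos': array([ 0.27277661, -0.56204288,  0.24979311]), 'ee_rot': array([-3.14060291e+00,  7.92744620e-05,  4.51893461e-01]), 'wrist_force': array([-0.44821955,  0.14916604, -0.12227851]), 'torque': array([ 0.00741202, -0.00548928, -0.0287293 ]), 'gripper_force': 0.0, 'opening': 0.08550699896127337} 0.019
```

View pics/scene0.png

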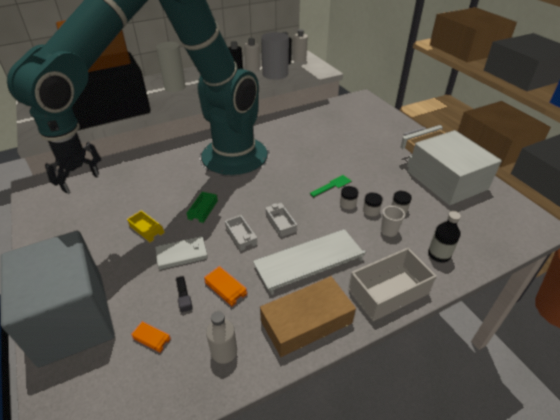

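View pics/side0.png

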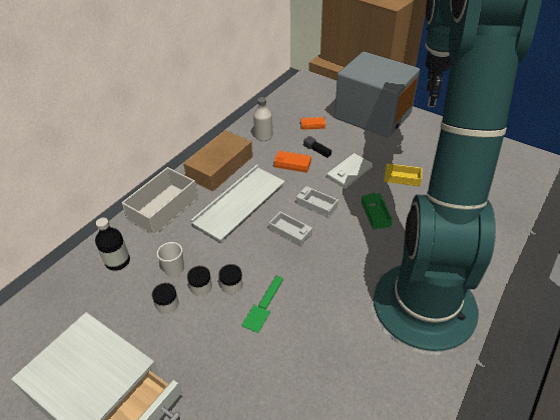

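Scene view. Tray look-alikes: grey at (241,233) and (281,219), green at (203,206), yellow at (146,225). I want the two grey ones. Covers: orange at (226,286) is larger, and (151,336) is smaller, so I want the first. Three jars are at (349,198), (373,205) and (401,202). The plate is at (181,253) and the shelf at (310,260). Next is a close crop to check this.

```bash
python3 - <<'E'
from h import *
d=load('scene'); save(d,'c1.png',(120,185,320,335),4)
d=load('side'); save(d,'c2.png',(240,105,440,255),4)
E
```

```text
(no output)
```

View pics/c1.png

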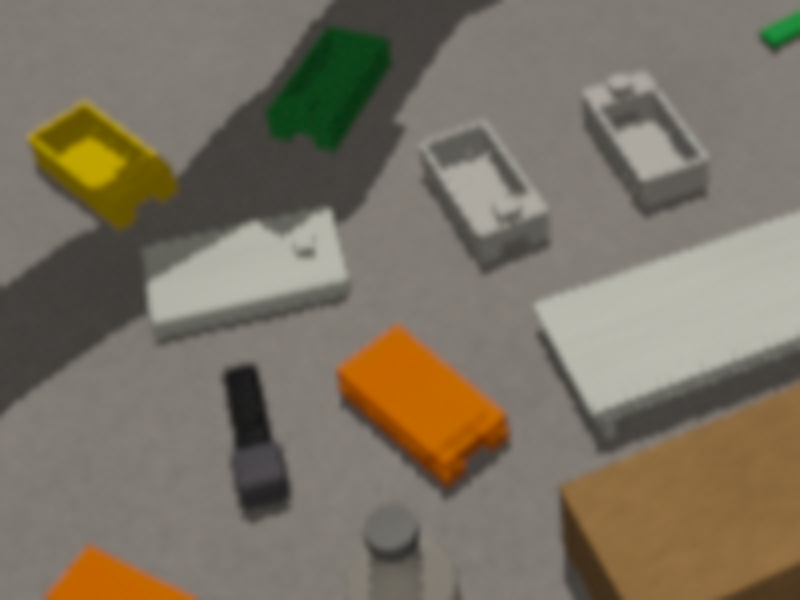

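View pics/c2.png

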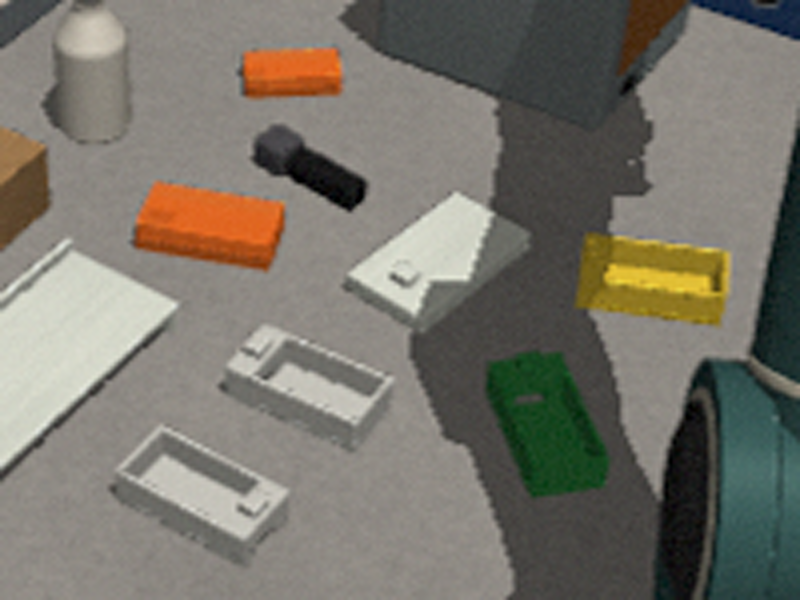

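The crop confirms the choice: both grey trays show their keys (c1 at (510,207) and (622,86)), and the larger orange cover has its notch at the lower right. Next I triangulate the corners.

```bash
cat > m.py <<'E'
from h import *
S=load('scene');D=load('side')
c1=lambda p:(120+(p[0]+.5)/4-.5,185+(p[1]+.5)/4-.5)
c2=lambda p:(240+(p[0]+.5)/4-.5,105+(p[1]+.5)/4-.5)
def q(n,d,c,pts,z,key=None):
    P=np.array([plane(d,*c(p),z) for p in pts]); m=P.mean(0)
    e=[np.linalg.norm(P[i]-P[(i+1)%4]) for i in range(4)]
    a=(P[0]+P[1]-P[2]-P[3])  # towards first edge
    b=(P[1]+P[2]-P[3]-P[0])
    a=a if np.linalg.norm(a)>np.linalg.norm(b) else b
    print(n,'mid',m.round(4),'edges',np.round(e,3),'axis deg',np.degrees(np.arctan2(a[1],a[0])).round(1), 'key' ,None if key is None else plane(d,*c(key),z+.01).round(4))
if __name__=='__main__':
    q('A s',S,c1,[(422,152),(484,123),(547,207),(487,238)],.032,(510,205))
    q('A d',D,c2,[(265,327),(392,378),(350,427),(226,374)],.032,(258,343))
    q('B s',S,c1,[(584,98),(644,73),(706,160),(646,188)],.032,(622,84))
    q('B d',D,c2,[(163,428),(288,490),(243,540),(117,478)],.032,(253,498))
    q('cov s',S,c1,[(399,328),(507,408),(445,465),(339,377)],.03)
    q('cov d',D,c2,[(153,185),(284,203),(268,250),(137,230)],.03)
    q('dock s',S,c1,[(145,250),(330,208),(348,278),(152,320)],.02,(304,240))
    q('dock d',D,c2,[(457,193),(530,237),(420,315),(347,280)],.02,(404,270))
    # jars: lid top discs (dark); segment
    for n,d,b in(('s',S,(330,180,420,225)),('d',D,(145,258,250,318))):
        im=d['image'][b[1]:b[3],b[0]:b[2]].max(2); mk=(im<60).astype(np.uint8)
        k,l,st,ce=cv2.connectedComponentsWithStats(mk)
        for i in range(1,k):
            if st[i,4]>40:
                c=ce[i]+b[:2]; print('jar',n,st[i],plane(d,*c,.055).round(4))
    for n,d,fn,b in(('s',S,'sh1.png',(245,225,375,295)),('d',D,'sh2.png',(185,160,290,240))): save(d,fn,b,6 if n=='s' else 7)
E
python3 m.py
```

```text
A s mid [ 0.4443 -0.1584] edges [0.06  0.113 0.056 0.113] axis deg -176.1 key [ 0.4899 -0.1555]
A d mid [ 0.4419 -0.1572] edges [0.116 0.065 0.112 0.063] axis deg -177.3 key [ 0.4897 -0.1582]
B s mid [ 0.4506 -0.0169] edges [0.06  0.119 0.058 0.119] axis deg 178.3 key [ 0.4026 -0.0134]
B d mid [ 0.4465 -0.0146] edges [0.115 0.06  0.113 0.063] axis deg -179.9 key [ 0.4015 -0.0158]
cov s mid [ 0.6208 -0.2827] edges [0.111 0.062 0.112 0.06 ] axis deg 21.2 key None
cov d mid [ 0.6178 -0.2794] edges [0.118 0.064 0.115 0.063] axis deg -159.0 key None
dock s mid [ 0.433  -0.3569] edges [0.147 0.079 0.149 0.074] axis deg 80.2 key [ 0.4404 -0.3095]
dock d mid [ 0.4331 -0.3555] edges [0.083 0.142 0.073 0.154] axis deg -99.7 key [ 0.4433 -0.3119]
jar s [ 11   6  17  14 188] [0.4732 0.2373]
jar s [ 63  11  18  14 203] [0.5774 0.3825]
jar s [ 35  13  17  14 202] [0.5403 0.2886]
jar d [ 74   7  23  21 380] [0.4682 0.2433]
jar d [ 43   8  22  21 377] [0.5352 0.295 ]
jar d [  7  25  25  22 415] [0.5727 0.3887]
```

View pics/sh1.png

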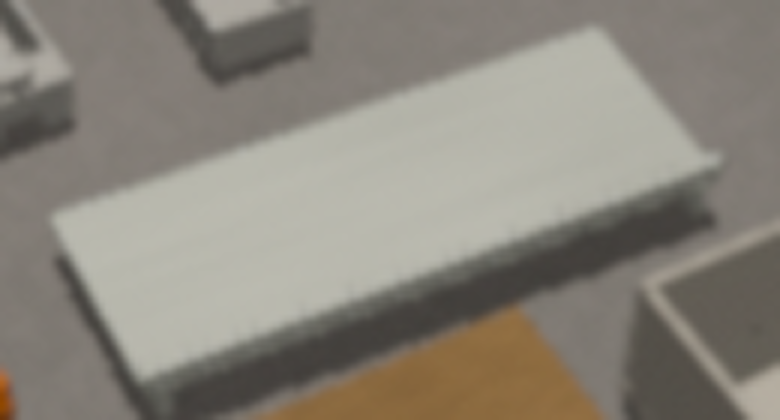

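View pics/sh2.png

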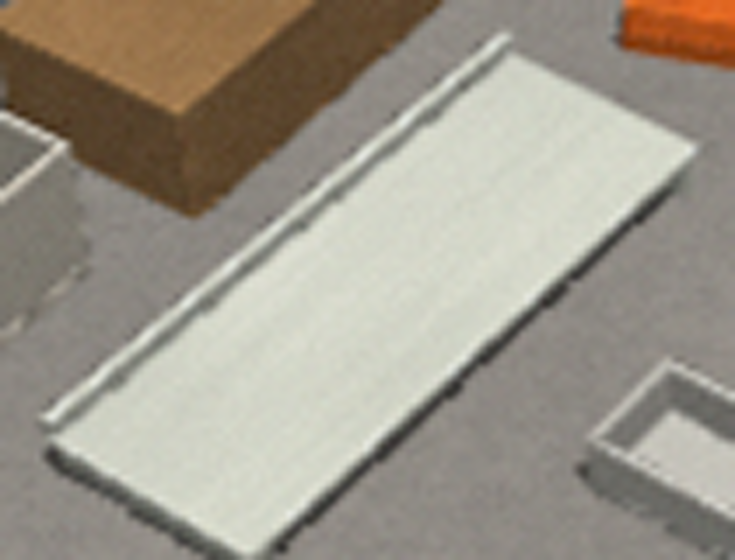

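Both shelf crops show the top face clearly. In sh1 the front corners are at (52,218) and (600,25). In sh2 the front corners are at (698,150) and (248,555), and the lip base runs from (510,52) to (50,440).

```bash
python3 - <<'E'
from h import *
S=load('scene');D=load('side')
f1=lambda p:(245+(p[0]+.5)/6-.5,225+(p[1]+.5)/6-.5)
f2=lambda p:(185+(p[0]+.5)/7-.5,160+(p[1]+.5)/7-.5)
for p in[(52,218),(600,25)]: print('s front',plane(S,*f1(p),.025).round(4))
for p in[(698,150),(248,555),(510,52),(50,440)]: print('d',plane(D,*f2(p),.025).round(4))
for p in[(150,380),(720,155)]: print('s lip top back?',plane(S,*f1(p),.037).round(4))
def tri(a,b):
    A=[];y=[]
    for d,p in((S,a),(D,b)):
        o,r=ray(d,*p); r/=np.linalg.norm(r); M=np.eye(3)-np.outer(r,r); A.append(M); y.append(M@o)
    return np.linalg.lstsq(np.vstack(A),np.hstack(y),rcond=None)[0]
def cen(d,b):
    im=d['image'][b[1]:b[3],b[0]:b[2]].max(2); mk=(im<60).astype(np.uint8)
    k,l,st,ce=cv2.connectedComponentsWithStats(mk)
    return [ce[i]+b[:2] for i in range(1,k) if st[i,4]>40]
a=cen(S,(330,180,420,225)); b=cen(D,(145,258,250,318))
a=[a[0],a[2],a[1]]
for p,q in zip(a,b): print('jar',tri(p,q).round(4))
c=[((510-0,205),(258,343)),((622,84),(253,498))]
# cup, scraper, torch, bottle approx
print('cup',plane(S,392,222,.05),plane(D,171,260,.05)); print('scr blade',plane(S,343,182,.01),'end',plane(S,313,193,.01)); print('torch',plane(S,180,282,.02),plane(S,186,302,.02)); print('box corner',plane(S,262,318,.06),plane(S,320,285,.06)); print('bottle',plane(S,218,318,.12))
E
```

```text
s front [ 0.5787 -0.1757]
s front [0.5895 0.1442]
d [ 0.5788 -0.1747]
d [0.5925 0.1409]
d [ 0.6957 -0.1821]
d [0.7075 0.1379]
s lip top back? [ 0.6989 -0.18  ]
s lip top back? [0.7048 0.1379]
jar [0.47   0.2408 0.0511]
jar [0.5372 0.2925 0.051 ]
jar [0.5746 0.3867 0.0512]
cup [0.6536231  0.28041684] [0.63972947 0.29298309]
scr blade [0.36753154 0.28832787] end [0.3714927  0.15569865]
torch [ 0.55111233 -0.39562684] [ 0.62569797 -0.40140517]
box corner [ 0.79081832 -0.24618383] [ 0.76865332 -0.06058636]
bottle [ 0.7793095  -0.35447941]
```

```bash
cat > go.py <<'E'
import sys; from h import *
from scipy.spatial.transform import Rotation as R
def go(x,y,z,yawdeg):
    s=read_state(); A=R.from_euler('xyz',s['ee_rot']); B=R.from_euler('xyz',[np.pi,0,np.radians(yawdeg)])
    d=A.inv().apply(np.array([x,y,z])-s['ee_pos']); r=(A.inv()*B).as_rotvec()
    print('t',round(s['t'],1),'pos',s['ee_pos'].round(4),'rot',np.degrees(s['ee_rot']).round(1),'open',round(s['opening'],4),'F',s['wrist_force'].round(1),'q7',s['joints'][6].round(2)); print('->',d.round(4),r.round(3))
if __name__=='__main__': 
    a=list(map(float,sys.argv[1:]))
    for i in range(0,len(a),4): go(*a[i:i+4])
E
python3 go.py .443 -.158 .2 3.4
```

```text
t 0.1 pos [ 0.2728 -0.562   0.2498] rot [-179.9    0.    25.9] open 0.0855 F [-0.4  0.1 -0.1] q7 -0.05
-> [ 0.3296 -0.2891  0.0501] [-0.001  0.     0.393]
```

send_rows:
  deltas:
    - [0.03,-0.03,0,0,0,0.04,-1]
    - [0.08,-0.07,0.01,0,0,0.1,-1]
    - [0.13,-0.115,0.02,0,0,0.16,-1]
    - [0.18,-0.16,0.03,0,0,0.22,-1]
    - [0.23,-0.2,0.04,0,0,0.28,-1]
    - [0.28,-0.245,0.05,0,0,0.34,-1]
    - [0.31,-0.275,0.05,0,0,0.39,-1]
    - [0.33,-0.289,0.05,0,0,0.393,-1]
    - [0.33,-0.289,0.05,0,0,0.393,-1]
    - [0.33,-0.289,0.05,0,0,0.393,-1]
  newtons: 60

```text
t: 1.4
ee_pos: [0.4432, -0.1589, 0.2002]
ee_rot: [3.142, 0.0, 0.058]
wrist_force: [-0.1, 0.1, 0.3]
opening: 0.0852
gripper_force: 0.0
```

```bash
python3 - <<'E'
from h import *
d=grab('wrist'); save(d,'w1.png'); print(np.round(d['T'],3).tolist()); print(proj(d,(.443,-.158,.032)))
E
python3 go.py .443 -.158 .2 3.4
```

```text
[[0.06, 0.961, 0.268, 0.512], [-0.998, 0.058, 0.015, -0.154], [-0.001, -0.269, 0.963, 0.324], [0.0, 0.0, 0.0, 1.0]]
(np.float64(275.82186534510066), np.float64(194.50907948914775))
t 1.4 pos [ 0.4431 -0.1591  0.2002] rot [180.    0.    3.3] open 0.0853 F [-0.6  0.1  0.5] q7 -1.28
-> [-0.0001 -0.0012  0.0002] [ 0.     0.    -0.002]
```

View pics/w1.png

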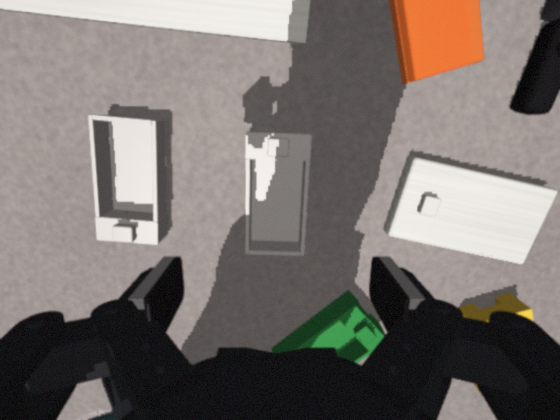

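The wrist view shows tray A with rim corners (246,135), (311,134), (305,255), (246,254) and key (278,147). Tray B's corners are (90,116), (157,120), (157,243), (96,242), with its key at (122,231). The plate's corners are (415,156), (555,187), (524,263), (388,234), with its key at (430,203).

```bash
python3 - <<'E'
from m import *
W=load('wrist'); I=lambda p:p
q('A',W,I,[(246,135),(311,134),(305,255),(246,254)],.032,(278,146))
q('B',W,I,[(90,116),(157,120),(157,243),(96,242)],.032,(122,230))
q('dock',W,I,[(415,156),(555,187),(524,263),(388,234)],.02,(430,202))
E
python3 go.py .445 -.158 .024 3.4
```

```text
A mid [ 0.4399 -0.1592] edges [0.059 0.12  0.06  0.118] axis deg 2.1 key [ 0.4897 -0.1572]
B mid [ 0.4449 -0.0148] edges [0.059 0.119 0.061 0.121] axis deg -2.7 key [ 0.4018 -0.0134]
dock mid [ 0.4343 -0.3554] edges [0.143 0.083 0.149 0.082] axis deg -99.0 key [ 0.444  -0.3078]
t 1.4 pos [ 0.4431 -0.1591  0.2002] rot [180.    0.    3.3] open 0.0853 F [-0.6  0.1  0.5] q7 -1.28
-> [ 0.002  -0.0011  0.1762] [ 0.     0.    -0.002]
```

send_rows:
  deltas:
    - [-0.001,-0.001,0.04,0,0,0.009,-1]
    - [-0.001,-0.001,0.09,0,0,0.009,-1]
    - [-0.001,-0.001,0.13,0,0,0.009,-1]
    - [-0.001,-0.001,0.16,0,0,0.009,-1]
    - [-0.001,-0.001,0.176,0,0,0.009,-1]
    - [-0.001,-0.001,0.176,0,0,0.009,-1]
    - [-0.001,-0.001,0.176,0,0,0.009,-1]
    - [-0.001,-0.001,0.176,0,0,0.009,1]
    - [-0.001,-0.001,0.176,0,0,0.009,1]
    - [-0.001,-0.001,0.176,0,0,0.009,1]
    - [-0.001,-0.001,0.176,0,0,0.009,1]
    - [-0.001,-0.001,0.176,0,0,0.009,1]
    - [-0.001,-0.001,0.176,0,0,0.009,1]
    - [-0.001,-0.001,0.14,0,0,0.009,1]
    - [-0.001,-0.001,0.1,0,0,0.009,1]
    - [-0.001,-0.001,0.08,0,0,0.009,1]
    - [-0.001,-0.001,0.08,0,0,0.009,1]
    - [-0.001,-0.001,0.08,0,0,0.009,1]
  newtons: 60

```text
t: 3.7
ee_pos: [0.4421, -0.1572, 0.1197]
ee_rot: [-3.141, 0.001, 0.05]
wrist_force: [-0.7, 0.2, -2.0]
opening: 0.0587
gripper_force: 67.5
```

```bash
python3 go.py .4337 -.3555 .12 80 ; python3 - <<'E'
from h import *
d=grab('wrist'); save(d,'w2.png',(170,80,390,300),2.7)
E
```

```text
t 3.7 pos [ 0.4421 -0.1572  0.1197] rot [-180.     0.     2.9] open 0.0587 F [-0.7  0.2 -2. ] q7 -1.33
-> [-0.0183  0.1977 -0.0003] [-1.000e-03  0.000e+00 -1.346e+00]
```

View pics/w2.png

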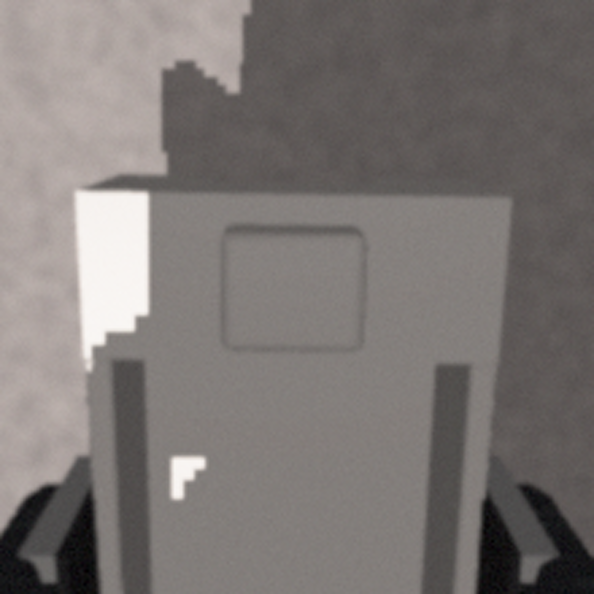

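Tray A is held, with its key at about crop (294,290). I now measure its offset in the grip.

```bash
python3 - <<'E'
from h import *
W=load('wrist'); s=read_state(); p=s['ee_pos']; y=s['ee_rot'][2]; e=np.array([np.cos(y),np.sin(y)]); n=np.array([-e[1],e[0]])
for z,l in((.138,[(222,228),(365,228),(362,350),(224,350)]),(.128,[(75,190),(513,197)])):
    P=np.mean([plane(W,170+a/2.7,80+b/2.7,z) for a,b in l],0)-p[:2]; print(P@e,P@n)
E
```

```text
0.04647567942466318 -0.00041765084524881656
0.057706414104105506 -0.0005672575021142862
```

send_rows:
  deltas:
    - [0,0.02,-0.02,0,0,-0.12,1]
    - [-0.003,0.045,-0.02,0,0,-0.27,1]
    - [-0.005,0.07,-0.02,0,0,-0.42,1]
    - [-0.008,0.095,-0.02,0,0,-0.57,1]
    - [-0.01,0.12,-0.02,0,0,-0.72,1]
    - [-0.012,0.145,-0.02,0,0,-0.87,1]
    - [-0.014,0.165,-0.02,0,0,-1.02,1]
    - [-0.016,0.18,-0.02,0,0,-1.17,1]
    - [-0.018,0.19,-0.01,0,0,-1.29,1]
    - [-0.018,0.197,0,0,0,-1.346,1]
    - [-0.018,0.197,0.01,0,0,-1.346,1]
    - [-0.018,0.197,0.02,0,0,-1.346,1]
    - [-0.018,0.197,0.03,0,0,-1.346,1]
    - [-0.018,0.197,0.03,0,0,-1.346,1]

```text
t: 5.5
ee_pos: [0.4341, -0.3543, 0.0894]
ee_rot: [-3.14, -0.001, 1.396]
wrist_force: [-0.4, -0.2, -0.8]
opening: 0.0586
gripper_force: 67.5
```

```bash
python3 go.py .4341 -.3542 .047 80 .4341 -.3542 .06 80
```

```text
t 5.5 pos [ 0.4341 -0.3543  0.0894] rot [-179.9   -0.    80. ] open 0.0586 F [-0.4 -0.2 -0.8] q7 0.23
-> [0.0001 0.     0.0424] [-0.001 -0.001 -0.   ]
t 5.5 pos [ 0.4341 -0.3543  0.0894] rot [-179.9   -0.    80. ] open 0.0586 F [-0.4 -0.2 -0.8] q7 0.23
-> [ 0.0001 -0.      0.0294] [-0.001 -0.001 -0.   ]
```

Lower gently to contact.

send_rows:
  deltas:
    - [0,0,0.01,0,0,0,1]
    - [0,0,0.02,0,0,0,1]
    - [0,0,0.028,0,0,0,1]
    - [0,0,0.034,0,0,0,1]
    - [0,0,0.039,0,0,0,1]
    - [0,0,0.042,0,0,0,1]
    - [0,0,0.045,0,0,0,1]
    - [0,0,0.046,0,0,0,1]

```text
t: 6.5
ee_pos: [0.4341, -0.3543, 0.0451]
ee_rot: [-3.14, -0.0, 1.396]
wrist_force: [-17.1, 13.8, 42.2]
opening: 0.0586
gripper_force: 73.0
```

```bash
python3 go.py .4341 -.3542 .2 80; python3 - <<'E'
from h import *
d=grab('scene'); save(d,'s2.png',(140,215,220,275),8)
E
```

```text
t 6.5 pos [ 0.4341 -0.3543  0.0451] rot [-179.9   -0.    80. ] open 0.0586 F [-17.1  13.8  42.2] q7 0.2
-> [ 1.000e-04 -2.000e-04 -1.549e-01] [-0.001 -0.    -0.   ]
```

View pics/s2.png

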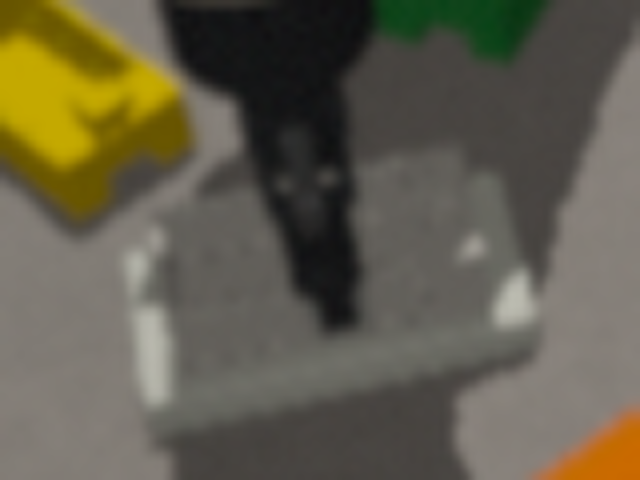

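The tray is down at the expected height (TCP 0.045, and an unseated one would stop 10 mm higher). Release, lift and look.

send_rows:
  deltas:
    - [0,0,-0.0005,0,0,0,-1]
    - [0,0,-0.0005,0,0,0,-1]
    - [0,0,-0.0005,0,0,0,-1]
    - [0,0,-0.0005,0,0,0,-1]
    - [0,0,-0.02,0,0,0,-1]
    - [0,0,-0.06,0,0,0,-1]
    - [0,0,-0.11,0,0,0,-1]
    - [0,0,-0.155,0,0,0,-1]
    - [0,0,-0.155,0,0,0,-1]

```text
t: 7.68
ee_pos: [0.4357, -0.3557, 0.2039]
ee_rot: [3.136, 0.004, 1.396]
wrist_force: [0.4, 0.2, -1.3]
opening: 0.0854
gripper_force: 0.0
```

```bash
python3 go.py .447 -.0155 .2 178 .4475 -.0155 .12 178; python3 - <<'E'
from h import *
d=grab('wrist'); save(d,'w3.png')
E
```

```text
t 7.7 pos [ 0.4357 -0.3557  0.2039] rot [179.7   0.2  80. ] open 0.0854 F [ 0.4  0.2 -1.3] q7 0.3
-> [ 0.337  -0.0481  0.0024] [ 1.000e-03  7.000e-03 -1.711e+00]
t 7.7 pos [ 0.4357 -0.3557  0.2039] rot [179.7   0.2  80. ] open 0.0854 F [ 0.4  0.2 -1.3] q7 0.3
-> [ 0.3374 -0.048   0.0824] [ 1.000e-03  7.000e-03 -1.711e+00]
```

View pics/w3.png

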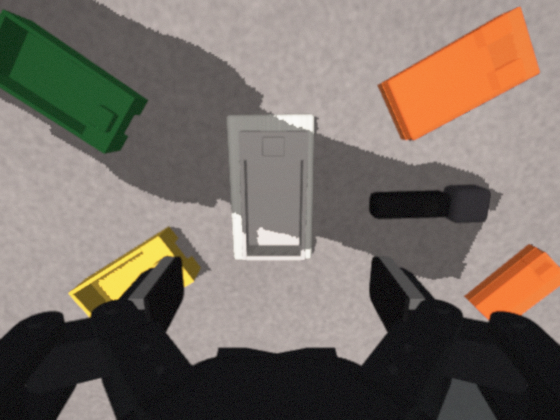

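Tray A sits squarely on the plate, with its key at (274,147). The cover's top corners are near (380,85), (519,9), (541,68) and (410,139).

```bash
python3 - <<'E'
from m import *
W=load('wrist'); I=lambda p:p
print('key',plane(W,274,147,.062))
q('dock',W,I,[(228,117),(314,115),(311,261),(234,259)],.02)
g=W['image']; hsv=cv2.cvtColor(g,cv2.COLOR_RGB2HSV); m=cv2.inRange(hsv,(3,150,100),(14,255,255)); m[160:]=0
c=max(cv2.findContours(m,0,2)[0],key=cv2.contourArea); b=cv2.boxPoints(cv2.minAreaRect(c)); print(b)
q('cov',W,I,b,.027)
E
```

```text
key [ 0.4433316 -0.3098878]
dock mid [ 0.4326 -0.3578] edges [0.081 0.151 0.083 0.146] axis deg 80.5 key None
[[372.24246   83.40646 ]
 [518.3843     4.988907]
 [551.0845    65.93025 ]
 [404.9427   144.34781 ]]
cov mid [ 0.6164 -0.2811] edges [0.132 0.061 0.138 0.065] axis deg 18.4 key None
```

send_rows:
  deltas:
    - [0.03,-0.005,0,0,0.007,-0.14,-1]
    - [0.07,-0.01,0,0,0.007,-0.29,-1]
    - [0.11,-0.015,0,0,0.007,-0.44,-1]
    - [0.15,-0.02,0,0,0.007,-0.59,-1]
    - [0.19,-0.025,0,0,0.007,-0.74,-1]
    - [0.22,-0.03,0,0,0.007,-0.89,-1]
    - [0.25,-0.035,0,0,0.007,-1.04,-1]
    - [0.28,-0.04,0,0,0.007,-1.19,-1]
    - [0.31,-0.043,0,0,0.007,-1.34,-1]
    - [0.33,-0.046,0,0,0.007,-1.49,-1]
    - [0.337,-0.048,0.002,0,0.007,-1.63,-1]
    - [0.337,-0.048,0.002,0,0.007,-1.711,-1]
    - [0.337,-0.048,0.002,0,0.007,-1.711,-1]
    - [0.337,-0.048,0.002,0,0.007,-1.711,-1]

```text
t: 9.48
ee_pos: [0.4455, -0.0148, 0.1971]
ee_rot: [3.137, -0.005, 3.105]
wrist_force: [0.4, -0.2, -0.6]
opening: 0.0853
gripper_force: 0.0
```

```bash
python3 - <<'E'
from m import *
W=grab('wrist'); I=lambda p:p
g=cv2.cvtColor(W['image'],cv2.COLOR_RGB2HSV); print([tuple(map(round,proj(W,(.447+a,-.0155+b,.032)))) for a,b in((-.06,-.03),(.06,-.03),(.06,.03),(-.06,.03))])
m=cv2.inRange(g,(0,0,165),(180,60,255)); m[270:]=0
for c in cv2.findContours(m,0,2)[0]:
    if cv2.contourArea(c)>800: print(cv2.minAreaRect(c)); 
save(W,'w4.png',(200,90,360,270),3.3)
E
python3 go.py .447 -.0155 .024 178
```

```text
[(238, 132), (246, 255), (306, 253), (305, 130)]
((274.0, 200.5), (77.0, 48.0), 90.0)
((275.0, 191.0), (124.0, 68.0), 90.0)
t 9.5 pos [ 0.4456 -0.0148  0.1972] rot [179.7  -0.3 177.9] open 0.0853 F [0.8 0.2 0.4] q7 1.25
-> [-0.0022 -0.0015  0.1732] [ 0.005 -0.004 -0.002]
```

View pics/w4.png

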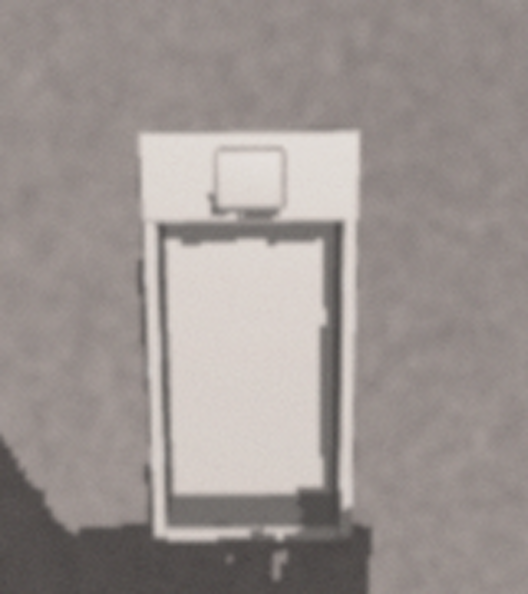

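Tray B corners in the crop are (138,132), (360,131), (350,538), (156,538), with the key at (251,178).

```bash
python3 - <<'E'
from m import *
W=load('wrist'); I=lambda p:(200+p[0]/3.3,90+p[1]/3.3)
q('B',W,I,[(138,132),(360,131),(350,538),(156,538)],.032,(251,178))
E
```

```text
B mid [ 0.446  -0.0134] edges [0.06  0.12  0.059 0.12 ] axis deg 178.5 key [ 0.3979 -0.0117]
```

send_rows:
  deltas:
    - [0,0.001,0.04,0.005,-0.004,-0.01,-1]
    - [0,0.001,0.09,0.005,-0.004,-0.01,-1]
    - [0,0.001,0.13,0.005,-0.004,-0.01,-1]
    - [0,0.001,0.16,0.005,-0.004,-0.01,-1]
    - [0,0.001,0.173,0.005,-0.004,-0.01,-1]
    - [0,0.001,0.173,0.005,-0.004,-0.01,-1]
    - [0,0.001,0.173,0.005,-0.004,-0.01,-1]
    - [0,0.001,0.173,0.005,-0.004,-0.01,1]
    - [0,0.001,0.173,0.005,-0.004,-0.01,1]
    - [0,0.001,0.173,0.005,-0.004,-0.01,1]
    - [0,0.001,0.173,0.005,-0.004,-0.01,1]
    - [0,0.001,0.173,0.005,-0.004,-0.01,1]
    - [0,0.001,0.173,0.005,-0.004,-0.01,1]
    - [0,0.001,0.14,0.005,-0.004,-0.01,1]
    - [0,0.001,0.09,0.005,-0.004,-0.01,1]
    - [0,0.001,0.07,0.005,-0.004,-0.01,1]
    - [0,0.001,0.07,0.005,-0.004,-0.01,1]
    - [0,0.001,0.07,0.005,-0.004,-0.01,1]

```text
t: 11.78
ee_pos: [0.4451, -0.0136, 0.1267]
ee_rot: [-3.141, -0.001, 3.116]
wrist_force: [-0.4, -0.0, -2.1]
opening: 0.0588
gripper_force: 68.0
```

```bash
python3 go.py .4341 -.3542 .13 80 .434 -.356 .13 80; python3 - <<'E'
from h import *
W=grab('wrist'); s=read_state(); p=s['ee_pos']; y=s['ee_rot'][2]; e=np.array([np.cos(y),np.sin(y)])
# front rim edge: profile down the centreline columns left/right of key; print brightness
g=cv2.cvtColor(W['image'],cv2.COLOR_RGB2GRAY).astype(float)
for off in(.054,.056,.058,.06,.062): 
    print(off,np.round(proj(W,(*(p[:2]+e*off),p[2]+.008)),1))
pr=g[120:220,235:250].mean(1); k=np.argsort(-abs(np.diff(pr)))[:6]; print(k+120.5+.5, np.diff(pr)[k].round(0))
E
```

```text
t 11.8 pos [ 0.4451 -0.0136  0.1267] rot [-180.    -0.   178.6] open 0.0588 F [-0.4 -0.  -2.1] q7 1.12
-> [ 0.0024 -0.3408 -0.0031] [-1.00e-03 -0.00e+00  1.72e+00]
t 11.8 pos [ 0.4451 -0.0136  0.1267] rot [-180.    -0.   178.6] open 0.0588 F [-0.4 -0.  -2.1] q7 1.12
-> [ 0.0025 -0.3426 -0.0031] [-1.00e-03 -0.00e+00  1.72e+00]
0.054 [275.1 157.3]
0.056 [275.1 151.9]
0.058 [275.1 146.3]
0.06 [275.1 140.8]
0.062 [275.1 135.1]
[142. 205. 141. 143. 204. 210.] [ 38. -32.  28.  21. -19.  19.]
```

send_rows:
  deltas:
    - [0,-0.03,-0.01,0,0,0.12,1]
    - [0,-0.07,-0.01,0,0,0.27,1]
    - [0,-0.11,-0.01,0,0,0.42,1]
    - [0,-0.15,-0.01,0,0,0.57,1]
    - [0,-0.19,-0.01,0,0,0.72,1]
    - [0,-0.22,-0.01,0,0,0.87,1]
    - [0,-0.25,-0.01,0,0,1.02,1]
    - [0,-0.28,-0.01,0,0,1.17,1]
    - [0.002,-0.31,-0.005,0,0,1.32,1]
    - [0.002,-0.33,-0.003,0,0,1.47,1]
    - [0.002,-0.34,-0.003,0,0,1.6,1]
    - [0.002,-0.3428,-0.003,0,0,1.72,1]
    - [0.002,-0.3428,0,0,0,1.72,1]
    - [0.002,-0.3428,0.005,0,0,1.72,1]
    - [0.002,-0.3428,0.005,0,0,1.72,1]

```text
t: 13.7
ee_pos: [0.4348, -0.3555, 0.1216]
ee_rot: [-3.141, -0.0, 1.399]
wrist_force: [1.2, 0.5, -0.7]
opening: 0.0587
gripper_force: 67.8
```

```bash
python3 go.py .4342 -.3562 .077 80
```

```text
t 13.7 pos [ 0.4348 -0.3555  0.1216] rot [-179.9   -0.    80.1] open 0.0587 F [ 1.2  0.5 -0.7] q7 0.27
-> [-0.0008 -0.0004  0.0446] [-0.001 -0.     0.003]
```

send_rows:
  deltas:
    - [-0.0008,-0.0004,0.01,0,0,0.003,1]
    - [-0.0008,-0.0004,0.02,0,0,0.003,1]
    - [-0.0008,-0.0004,0.028,0,0,0.003,1]
    - [-0.0008,-0.0004,0.034,0,0,0.003,1]
    - [-0.0008,-0.0004,0.039,0,0,0.003,1]
    - [-0.0008,-0.0004,0.042,0,0,0.003,1]
    - [-0.0008,-0.0004,0.044,0,0,0.003,1]
    - [-0.0008,-0.0004,0.045,0,0,0.003,1]

```text
t: 14.7
ee_pos: [0.4345, -0.3568, 0.0774]
ee_rot: [3.142, 0.0, 1.394]
wrist_force: [0.4, 0.1, -0.8]
opening: 0.0589
gripper_force: 67.8
```

send_rows:
  deltas:
    - [0,0,0.001,0,0,0,1]
    - [0,0,0.0015,0,0,0,1]
    - [0,0,0.0015,0,0,0,-0.5]
    - [0,0,0.0015,0,0,0,-1]
    - [0,0,0.0015,0,0,0,-1]
    - [0,0,0.0015,0,0,0,-1]
    - [0,0,-0.02,0,0,0,-1]
    - [0,0,-0.06,0,0,0,-1]
    - [0,0,-0.1,0,0,0,-1]
    - [0,0,-0.14,0,0,0,-1]
    - [0,0,-0.14,0,0,0,-1]

```text
t: 16.08
ee_pos: [0.4355, -0.3574, 0.2203]
ee_rot: [3.138, 0.003, 1.394]
wrist_force: [0.7, 0.3, 0.1]
opening: 0.0852
gripper_force: 0.0
```

```bash
python3 go.py .619 -.281 .2 20.5; python3 - <<'E'
from h import *
W=grab('wrist'); save(W,'w5.png')
E
```

```text
t 16.1 pos [ 0.4355 -0.3574  0.2203] rot [179.8   0.2  79.9] open 0.0852 F [0.7 0.3 0.1] q7 0.32
-> [0.1076 0.1671 0.0206] [5.000e-03 1.000e-03 1.036e+00]
```

View pics/w5.png

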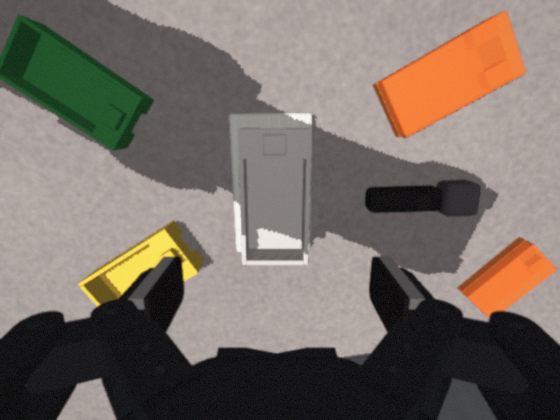

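The second tray is on square, with its key at (275,144). On to the cover.

send_rows:
  deltas:
    - [0.01,0.02,0,0.005,0,0.13,-1]
    - [0.03,0.045,0.005,0.005,0,0.28,-1]
    - [0.05,0.075,0.01,0.005,0,0.43,-1]
    - [0.07,0.105,0.015,0.005,0,0.58,-1]
    - [0.085,0.13,0.02,0.005,0,0.73,-1]
    - [0.1,0.15,0.02,0.005,0,0.88,-1]
    - [0.107,0.165,0.02,0.005,0,1.0,-1]
    - [0.1076,0.167,0.02,0.005,0,1.036,-1]
    - [0.1076,0.167,0.02,0.005,0,1.036,-1]
    - [0.1076,0.167,0.02,0.005,0,1.036,-1]
    - [0.1076,0.167,0.02,0.005,0,1.036,-1]

```text
t: 17.5
ee_pos: [0.6174, -0.2806, 0.1974]
ee_rot: [-3.138, 0.003, 0.358]
wrist_force: [0.4, 0.5, -0.6]
opening: 0.0852
gripper_force: 0.0
```

```bash
python3 - <<'E'
from m import *
print('key',plane(load('wrist'),275,144,.094))
W=grab('wrist'); I=lambda p:p
g=W['image']; hsv=cv2.cvtColor(g,cv2.COLOR_RGB2HSV); m=cv2.inRange(hsv,(3,150,80),(16,255,255))
c=max(cv2.findContours(m,0,2)[0],key=cv2.contourArea); print(cv2.contourArea(c)); b=cv2.boxPoints(cv2.minAreaRect(c)); print(b)
print(cv2.approxPolyDP(c,3,True)[:,0].tolist())
q('cov',W,I,b,.03)
save(W,'w6.png',(200,90,360,270),3.3)
E
python3 go.py .618 -.281 .024 20.5
```

```text
key [ 0.44456728 -0.30803511]
7383.0
[[246.06601 250.29428]
 [249.05411 127.78182]
 [313.2598  129.34781]
 [310.2717  251.86026]]
[[250, 129], [249, 250], [306, 251], [313, 132]]
cov mid [ 0.6192 -0.2824] edges [0.12  0.058 0.12  0.065] axis deg 19.4 key None
t 17.6 pos [ 0.6175 -0.2806  0.1974] rot [-1.798e+02  1.000e-01  2.050e+01] open 0.0855 F [ 0.1  0.5 -0.1] q7 -0.91
-> [0.0008 0.0012 0.1734] [-0.004  0.003  0.   ]
```

View pics/w6.png

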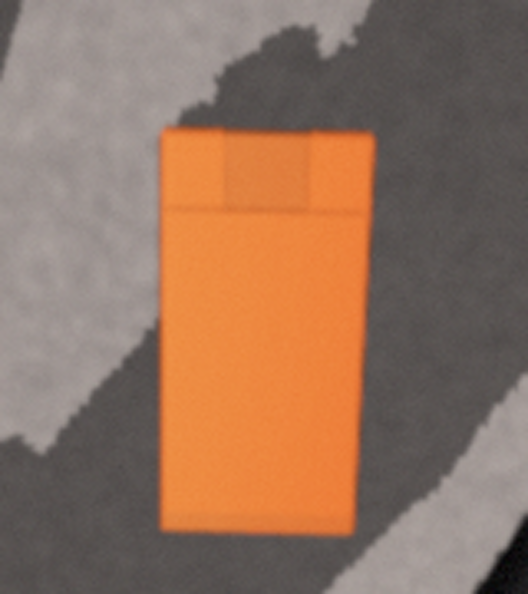

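```bash
python3 - <<'E'
from m import *
W=load('wrist'); I=lambda p:(200+p[0]/3.3,90+p[1]/3.3)
q('cov',W,I,[(162,128),(374,132),(353,534),(161,531)],.03)
E
python3 go.py .618 -.2818 .024 19.8
```

```text
cov mid [ 0.6187 -0.2825] edges [0.058 0.119 0.059 0.12 ] axis deg 19.2 key None
t 17.6 pos [ 0.6175 -0.2806  0.1974] rot [-1.798e+02  1.000e-01  2.050e+01] open 0.0855 F [ 0.1  0.5 -0.1] q7 -0.91
-> [0.0005 0.002  0.1734] [-0.004  0.003  0.012]
```

send_rows:
  deltas:
    - [0.0005,0.002,0.04,-0.004,0.003,0.018,-1]
    - [0.0005,0.002,0.09,-0.004,0.003,0.018,-1]
    - [0.0005,0.002,0.13,-0.004,0.003,0.018,-1]
    - [0.0005,0.002,0.16,-0.004,0.003,0.018,-1]
    - [0.0005,0.002,0.175,-0.004,0.003,0.018,-1]
    - [0.0005,0.002,0.175,-0.004,0.003,0.018,-1]
    - [0.0005,0.002,0.175,-0.004,0.003,0.018,-1]
    - [0.0005,0.002,0.175,-0.004,0.003,0.018,1]
    - [0.0005,0.002,0.175,-0.004,0.003,0.018,1]
    - [0.0005,0.002,0.175,-0.004,0.003,0.018,1]
    - [0.0005,0.002,0.175,-0.004,0.003,0.018,1]
    - [0.0005,0.002,0.175,-0.004,0.003,0.018,1]
    - [0.0005,0.002,0.175,-0.004,0.003,0.018,1]
    - [0.0005,0.002,0.13,-0.004,0.003,0.018,1]
    - [0.0005,0.002,0.08,-0.004,0.003,0.018,1]
    - [0.0005,0.002,0.05,-0.004,0.003,0.018,1]
    - [0.0005,0.002,0.05,-0.004,0.003,0.018,1]
    - [0.0005,0.002,0.05,-0.004,0.003,0.018,1]

```text
t: 19.8
ee_pos: [0.6184, -0.2816, 0.1468]
ee_rot: [-3.141, 0.0, 0.34]
wrist_force: [-0.2, 0.1, -2.2]
opening: 0.0586
gripper_force: 65.5
```

```bash
python3 go.py .4345 -.3562 .15 80; python3 - <<'E'
from h import *
W=grab('wrist'); s=read_state(); p=s['ee_pos']; y=s['ee_rot'][2]; e=np.array([np.cos(y),np.sin(y)])
g=W['image']; m=cv2.inRange(cv2.cvtColor(g,cv2.COLOR_RGB2HSV),(3,150,80),(16,255,255)); 
print([int(np.argmax(m[60:,c]>0))+60 for c in(235,255,275,295,315)])
for off in(.056,.06,.064): print(off,np.round(proj(W,(*(p[:2]+e*off),p[2]+.008)),1))
E
```

```text
t 19.8 pos [ 0.6184 -0.2816  0.1468] rot [-180.     0.    19.5] open 0.0586 F [-0.2  0.1 -2.2] q7 -0.94
-> [-0.1983  0.009  -0.0032] [-0.    -0.    -1.056]
[143, 146, 145, 145, 143]
0.056 [276.6 156.5]
0.06 [276.6 145.5]
0.064 [276.6 134.3]
```

send_rows:
  deltas:
    - [-0.02,0,-0.01,0,0,-0.1,1]
    - [-0.05,0,-0.02,0,0,-0.24,1]
    - [-0.08,0,-0.02,0,0,-0.39,1]
    - [-0.11,0,-0.02,0,0,-0.54,1]
    - [-0.14,0.003,-0.02,0,0,-0.69,1]
    - [-0.165,0.006,-0.015,0,0,-0.84,1]
    - [-0.185,0.008,-0.01,0,0,-0.97,1]
    - [-0.195,0.009,-0.005,0,0,-1.04,1]
    - [-0.198,0.009,0,0,0,-1.056,1]
    - [-0.198,0.009,0.005,0,0,-1.056,1]
    - [-0.198,0.009,0.005,0,0,-1.056,1]

```text
t: 21.22
ee_pos: [0.4354, -0.3557, 0.1417]
ee_rot: [-3.141, -0.001, 1.396]
wrist_force: [0.2, 0.6, -0.6]
opening: 0.0588
gripper_force: 65.5
```

```bash
python3 go.py .435 -.3562 .106 80
```

```text
t 21.2 pos [ 0.4354 -0.3557  0.1417] rot [-180.   -0.   80.] open 0.0588 F [ 0.2  0.6 -0.6] q7 0.26
-> [-0.0006 -0.0003  0.0357] [-0.    -0.001 -0.001]
```

send_rows:
  deltas:
    - [-0.0006,-0.0003,0.01,0,0,0,1]
    - [-0.0006,-0.0003,0.018,0,0,0,1]
    - [-0.0006,-0.0003,0.024,0,0,0,1]
    - [-0.0006,-0.0003,0.029,0,0,0,1]
    - [-0.0006,-0.0003,0.032,0,0,0,1]
    - [-0.0006,-0.0003,0.034,0,0,0,1]
    - [-0.0006,-0.0003,0.035,0,0,0,1]
    - [-0.0006,-0.0003,0.036,0,0,0,1]
    - [-0.0006,-0.0003,0.036,0,0,0,1]

```text
t: 22.35
ee_pos: [0.4348, -0.3568, 0.1075]
ee_rot: [3.141, 0.001, 1.396]
wrist_force: [-8.7, 5.3, 22.7]
opening: 0.0591
gripper_force: 68.3
```

send_rows:
  deltas:
    - [0,0,-0.001,0,0,0,-0.5]
    - [0,0,-0.001,0,0,0,-1]
    - [0,0,-0.001,0,0,0,-1]
    - [0,0,-0.001,0,0,0,-1]
    - [0,0,-0.02,0,0,0,-1]
    - [0,0,-0.06,0,0,0,-1]
    - [0,0,-0.1,0,0,0,-1]
    - [0,0,-0.12,0,0,0,-1]
    - [0,0,-0.12,0,0,0,-1]

```text
t: 23.48
ee_pos: [0.4353, -0.3572, 0.2288]
ee_rot: [3.138, 0.002, 1.396]
wrist_force: [-0.2, -0.4, -0.2]
opening: 0.0854
gripper_force: 0.0
```

```bash
cat > jars.py <<'E'
from h import *
import sys
def find(names=('scene','side')):
    out={}
    for n,b in(('scene',(245,150,480,270)),('side',(120,150,330,330))):
        d=grab(n); im=d['image'][b[1]:b[3],b[0]:b[2]].max(2); k,l,st,ce=cv2.connectedComponentsWithStats((im<60).astype(np.uint8))
        out[n]=[ce[i]+b[:2] for i in range(1,k) if 120<st[i,4]<700 and st[i,2]<32 and st[i,3]<32]; out[n+'d']=d
        print(n,np.round(out[n]).tolist())
    S,D=out['scened'],out['sided']
    for p in out['scene']:
        for q_ in out['side']:
            A=[];y=[];os=[]
            for d,c in((S,p),(D,q_)):
                o,r=ray(d,*c); r/=np.linalg.norm(r); M=np.eye(3)-np.outer(r,r); A.append(M); y.append(M@o)
            X,res=np.linalg.lstsq(np.vstack(A),np.hstack(y),rcond=None)[:2]
            if res[0]**.5<.006 and .03<X[2]<.12: print('jar',X.round(4),'res',res[0]**.5)
if __name__=='__main__': find()
E
python3 jars.py; python3 go.py .47 .2408 .2 87.8; python3 - <<'E'
from h import *
W=grab('wrist'); m=cv2.inRange(cv2.cvtColor(W['image'],cv2.COLOR_RGB2HSV),(3,150,80),(16,255,255)); m[:,360:]=0
c=max(cv2.findContours(m,0,2)[0],key=cv2.contourArea); r=cv2.minAreaRect(c); print(r); b=cv2.boxPoints(r)
print(np.round([plane(W,*p,.114) for p in b],4), np.mean([plane(W,*p,.114) for p in b],0))
E
```

```text
scene [[252.0, 162.0], [349.0, 193.0], [402.0, 198.0], [373.0, 200.0], [447.0, 233.0]]
side [[230.0, 275.0], [198.0, 276.0], [164.0, 294.0]]
jar [0.47  0.241 0.051] res 0.0007975344107463088
jar [0.5745 0.3869 0.051 ] res 0.0007666172418305677
jar [0.5372 0.2926 0.051 ] res 0.0010084100770041265
t 23.6 pos [ 0.4345 -0.3567  0.2265] rot [180.   0.  80.] open 0.0854 F [-0.2  0.8 -0.6] q7 0.31
-> [ 0.5945 -0.0691  0.0264] [ 0.001  0.    -0.137]
((276.5, 205.5), (145.0, 79.0), 90.0)
[[ 0.4171 -0.2932]
 [ 0.4744 -0.3033]
 [ 0.458  -0.4206]
 [ 0.3928 -0.4091]] [ 0.43558589 -0.35654626]
```

send_rows:
  deltas:
    - [0.03,-0.002,0,0,0,-0.02,-1]
    - [0.08,-0.01,0,0,0,-0.04,-1]
    - [0.14,-0.02,0,0,0,-0.06,-1]
    - [0.2,-0.025,0,0,0,-0.08,-1]
    - [0.26,-0.03,0,0,0,-0.1,-1]
    - [0.32,-0.035,0,0,0,-0.12,-1]
    - [0.38,-0.045,0.01,0,0,-0.137,-1]
    - [0.44,-0.05,0.02,0,0,-0.137,-1]
    - [0.5,-0.06,0.026,0,0,-0.137,-1]
    - [0.55,-0.065,0.026,0,0,-0.137,-1]
    - [0.58,-0.069,0.026,0,0,-0.137,-1]
    - [0.5945,-0.069,0.026,0,0,-0.137,-1]
    - [0.5945,-0.069,0.026,0,0,-0.137,-1]
    - [0.5945,-0.069,0.026,0,0,-0.137,-1]
    - [0.5945,-0.069,0.026,0,0,-0.137,-1]

```text
t: 25.5
ee_pos: [0.4705, 0.2394, 0.2003]
ee_rot: [3.141, 0.0, 1.531]
wrist_force: [-0.3, 0.7, -0.8]
opening: 0.0854
gripper_force: 0.0
```

```bash
cat > wj.py <<'E'
from h import *
W=grab('wrist'); im=W['image'].max(2); m=(im<62).astype(np.uint8); m[255:]=0
k,l,st,ce=cv2.connectedComponentsWithStats(m)
for i in range(1,k):
    if st[i,4]>300: 
        c=(l==i).astype(np.uint8); dt=cv2.distanceTransform(c,2,5); _,mx,_,loc=cv2.minMaxLoc(dt); print(st[i],ce[i].round(),'->',plane(W,*ce[i],.06).round(4),'inscr',mx,plane(W,*loc,.06).round(4))
E
python3 wj.py; python3 go.py .47 .241 .036 87.8
```

```text
[ 360    0   88   52 3552] [400.  22.] -> [0.5696 0.3751] inscr 42.0 [0.5706 0.3891]
[ 313   96   76   74 4374] [351. 132.] -> [0.5351 0.2957] inscr 35.9534912109375 [0.5351 0.2953]
[ 240  162   69   68 3719] [274. 196.] -> [0.4694 0.2446] inscr 33.55659484863281 [0.4697 0.2445]
t 25.6 pos [0.4705 0.2397 0.2004] rot [180.    0.   87.7] open 0.0854 F [ 0.2  0.3 -0.5] q7 -0.85
-> [ 0.0014 -0.0007  0.1644] [ 0.001  0.    -0.001]
```

send_rows:
  deltas:
    - [0.003,-0.0007,0.04,0,0,0,-1]
    - [0.003,-0.0007,0.09,0,0,0,-1]
    - [0.003,-0.0007,0.13,0,0,0,-1]
    - [0.003,-0.0007,0.155,0,0,0,-1]
    - [0.003,-0.0007,0.164,0,0,0,-1]
    - [0.003,-0.0007,0.164,0,0,0,-1]
    - [0.003,-0.0007,0.164,0,0,0,1]
    - [0.003,-0.0007,0.164,0,0,0,1]
    - [0.003,-0.0007,0.164,0,0,0,1]
    - [0.003,-0.0007,0.164,0,0,0,1]
    - [0.003,-0.0007,0.164,0,0,0,1]
    - [0.003,-0.0007,0.164,0,0,0,1]
    - [0.003,-0.0007,0.13,0,0,0,1]
    - [0.003,-0.0007,0.08,0,0,0,1]
    - [0.003,-0.0007,0.06,0,0,0,1]
    - [0.003,-0.0007,0.06,0,0,0,1]

```text
t: 27.55
ee_pos: [0.4703, 0.2436, 0.1413]
ee_rot: [3.139, -0.0, 1.532]
wrist_force: [0.0, -1.1, -3.5]
opening: 0.0608
gripper_force: 66.4
```

```bash
python3 -c "
import numpy as np
c=np.array([.645,-.0186]);y=np.radians(-2.2);e=np.array([np.cos(y),np.sin(y)]);n=np.array([-e[1],e[0]])
for k in(-.07,0,.07): print((c+.0185*e+k*n).round(4))"
python3 go.py .6608 -.0893 .14 87.8
```

```text
[ 0.6608 -0.0893]
[ 0.6635 -0.0193]
[0.6662 0.0506]
t 27.6 pos [0.4703 0.2436 0.1413] rot [179.8  -0.   87.8] open 0.0608 F [ 0.  -1.1 -3.5] q7 -0.92
-> [-0.3253  0.2032  0.0017] [ 0.003 -0.    -0.   ]
```

send_rows:
  deltas:
    - [-0.03,0.02,0,0.003,0,0,1]
    - [-0.07,0.045,0,0.003,0,0,1]
    - [-0.12,0.075,0,0.003,0,0,1]
    - [-0.17,0.105,0,0.003,0,0,1]
    - [-0.22,0.14,0,0.003,0,0,1]
    - [-0.26,0.165,0,0.003,0,0,1]
    - [-0.3,0.185,0,0.003,0,0,1]
    - [-0.32,0.198,0,0.003,0,0,1]
    - [-0.3253,0.2022,0,0.003,0,0,1]
    - [-0.3253,0.2022,0.02,0.003,0,0,1]
    - [-0.3253,0.2022,0.04,0.003,0,0,1]
    - [-0.3253,0.2022,0.06,0.003,0,0,1]
    - [-0.3253,0.2022,0.07,0.003,0,0,1]
    - [-0.3253,0.2022,0.07,0.003,0,0,1]

```text
t: 29.3
ee_pos: [0.6591, -0.0888, 0.0695]
ee_rot: [-3.138, -0.0, 1.533]
wrist_force: [0.8, -0.3, -2.8]
opening: 0.0607
gripper_force: 66.4
```

```bash
python3 go.py .66 -.0893 .061 87.8
```

```text
t 29.3 pos [ 0.6591 -0.0888  0.0695] rot [-179.8   -0.    87.8] open 0.0607 F [ 0.8 -0.3 -2.8] q7 -0.3
-> [-0.0005  0.001   0.0085] [-0.004 -0.     0.001]
```

send_rows:
  deltas:
    - [0,0.001,0.004,-0.002,0,0,1]
    - [0,0.001,0.007,-0.002,0,0,1]
    - [0,0.001,0.0085,-0.002,0,0,1]
    - [0,0.001,0.009,-0.002,0,0,1]
    - [0,0.001,0.009,-0.002,0,0,-0.5]
    - [0,0.001,0.009,-0.002,0,0,-1]
    - [0,0.001,0.009,-0.002,0,0,-1]
    - [0,0.001,0.009,-0.002,0,0,-1]
    - [0,0.001,-0.03,-0.002,0,0,-1]
    - [0,0.001,-0.08,-0.002,0,0,-1]
    - [0,0.001,-0.12,-0.002,0,0,-1]
    - [0,0.001,-0.12,-0.002,0,0,-1]

```text
t: 30.8
ee_pos: [0.6621, -0.089, 0.1937]
ee_rot: [3.137, 0.001, 1.533]
wrist_force: [-0.3, -0.7, -1.0]
opening: 0.0857
gripper_force: 0.0
```

```bash
python3 jars.py; python3 wj.py; python3 go.py .5365 .2935 .19 87.8
```

```text
scene [[250.0, 161.0], [279.0, 154.0], [402.0, 198.0], [373.0, 200.0], [447.0, 233.0], [291.0, 259.0]]
side [[248.0, 173.0], [198.0, 276.0], [164.0, 294.0]]
jar [0.5746 0.3867 0.0508] res 0.0009567192483108597
jar [0.5371 0.2925 0.0509] res 0.0011056022848730533
jar [ 0.6637 -0.0926  0.0774] res 0.0013897295838899157
[ 238  173   78   77 4733] [277. 211.] -> [ 0.6615 -0.0952] inscr 37.56279373168945 [ 0.6618 -0.0949]
[ 373  194   26   61 1307] [385. 225.] -> [ 0.754  -0.1104] inscr 8.0 [ 0.7528 -0.0921]
t 30.9 pos [ 0.6603 -0.0892  0.1895] rot [-179.9   -0.    87.8] open 0.0855 F [-0.  -0.4  0.2] q7 -0.24
-> [ 3.777e-01 -1.383e-01 -3.000e-04] [-0.002 -0.     0.   ]
```

send_rows:
  deltas:
    - [0.03,-0.01,0,0,0,0,-1]
    - [0.08,-0.03,0,0,0,0,-1]
    - [0.14,-0.05,0,0,0,0,-1]
    - [0.2,-0.075,0,0,0,0,-1]
    - [0.26,-0.095,0,0,0,0,-1]
    - [0.32,-0.115,0,0,0,0,-1]
    - [0.36,-0.13,0,0,0,0,-1]
    - [0.378,-0.138,0,0,0,0,-1]
    - [0.378,-0.138,0,0,0,0,-1]
    - [0.378,-0.138,0,0,0,0,-1]
    - [0.378,-0.138,0,0,0,0,-1]

```text
t: 32.33
ee_pos: [0.5379, 0.2924, 0.1902]
ee_rot: [-3.141, 0.0, 1.531]
wrist_force: [-0.1, 0.5, -0.5]
opening: 0.0857
gripper_force: 0.0
```

```bash
python3 wj.py; python3 go.py .5365 .294 .036 87.8
```

```text
[ 278   37   80   86 5371] [317.  80.] -> [0.5735 0.3888] inscr 39.347293853759766 [0.5732 0.3881]
[ 514   68   46   80 1070] [529. 109.] -> [0.7356 0.3611] inscr 8.0 [0.7307 0.3568]
[ 238  164   72   72 4013] [274. 200.] -> [0.5368 0.2967] inscr 34.756591796875 [0.5369 0.2964]
t 32.4 pos [0.5378 0.2926 0.1903] rot [-180.     0.    87.7] open 0.0854 F [ 0.3 -0.2  0.2] q7 -0.9
-> [ 0.0014 -0.0013  0.1543] [-0.001  0.    -0.001]
```

send_rows:
  deltas:
    - [0.0015,-0.001,0.04,0,0,0,-1]
    - [0.0015,-0.001,0.09,0,0,0,-1]
    - [0.0015,-0.001,0.13,0,0,0,-1]
    - [0.0015,-0.001,0.15,0,0,0,-1]
    - [0.0015,-0.001,0.154,0,0,0,-1]
    - [0.0015,-0.001,0.154,0,0,0,-1]
    - [0.0015,-0.001,0.154,0,0,0,1]
    - [0.0015,-0.001,0.154,0,0,0,1]
    - [0.0015,-0.001,0.154,0,0,0,1]
    - [0.0015,-0.001,0.154,0,0,0,1]
    - [0.0015,-0.001,0.154,0,0,0,1]
    - [0.0015,-0.001,0.154,0,0,0,1]
    - [0.0015,-0.001,0.12,0,0,0,1]
    - [0.0015,-0.001,0.07,0,0,0,1]
    - [0.0015,-0.001,0.03,0,0,0,1]
    - [0.0015,-0.001,0.03,0,0,0,1]
    - [0.0015,-0.001,0.03,0,0,0,1]

```text
t: 34.5
ee_pos: [0.5364, 0.2949, 0.1603]
ee_rot: [-3.141, 0.0, 1.532]
wrist_force: [-0.3, 0.5, -1.9]
opening: 0.061
gripper_force: 66.2
```

```bash
python3 go.py .6625 -.019 .16 87.8
```

```text
t 34.5 pos [0.5364 0.2949 0.1603] rot [-180.     0.    87.8] open 0.061 F [-0.3  0.5 -1.9] q7 -0.93
-> [-3.088e-01  1.381e-01  3.000e-04] [-0.  0. -0.]
```

send_rows:
  deltas:
    - [-0.03,0.01,0,0,0,0,1]
    - [-0.07,0.03,0,0,0,0,1]
    - [-0.12,0.053,0,0,0,0,1]
    - [-0.17,0.075,0,0,0,0,1]
    - [-0.22,0.098,0,0,0,0,1]
    - [-0.26,0.116,0,0,0,0,1]
    - [-0.29,0.13,0,0,0,0,1]
    - [-0.3088,0.138,0,0,0,0,1]
    - [-0.3088,0.138,0.01,0,0,0,1]
    - [-0.3088,0.138,0.03,0,0,0,1]
    - [-0.3088,0.138,0.05,0,0,0,1]
    - [-0.3088,0.138,0.07,0,0,0,1]
    - [-0.3088,0.138,0.085,0,0,0,1]
    - [-0.3088,0.138,0.09,0,0,0,1]
    - [-0.3088,0.138,0.09,0,0,0,1]

```text
t: 36.38
ee_pos: [0.6624, -0.0183, 0.0703]
ee_rot: [-3.141, -0.0, 1.533]
wrist_force: [-0.6, 0.4, -1.7]
opening: 0.061
gripper_force: 66.2
```

```bash
python3 go.py .6625 -.019 .061 87.8
```

```text
t 36.4 pos [ 0.6624 -0.0183  0.0703] rot [-180.    -0.    87.8] open 0.061 F [-0.6  0.4 -1.7] q7 -0.42
-> [-0.0007  0.0001  0.0093] [-0.001 -0.     0.   ]
```

send_rows:
  deltas:
    - [0,0,0.004,0,0,0,1]
    - [0,0,0.007,0,0,0,1]
    - [0,0,0.009,0,0,0,1]
    - [0,0,0.0095,0,0,0,1]
    - [0,0,0.0095,0,0,0,-0.5]
    - [0,0,0.0095,0,0,0,-1]
    - [0,0,0.0095,0,0,0,-1]
    - [0,0,0.0095,0,0,0,-1]
    - [0,0,-0.03,0,0,0,-1]
    - [0,0,-0.08,0,0,0,-1]
    - [0,0,-0.12,0,0,0,-1]
    - [0,0,-0.12,0,0,0,-1]

```text
t: 37.88
ee_pos: [0.6638, -0.0182, 0.1936]
ee_rot: [3.137, -0.0, 1.533]
wrist_force: [-0.1, 0.3, -0.3]
opening: 0.0851
gripper_force: 0.0
```

```bash
python3 jars.py; python3 wj.py; python3 go.py .574 .388 .19 87.8
```

```text
scene [[250.0, 161.0], [402.0, 198.0], [447.0, 233.0], [313.0, 251.0], [292.0, 259.0]]
side [[243.0, 155.0], [164.0, 294.0]]
jar [0.5747 0.3868 0.0507] res 0.0007518418405087342
[ 239  174   78   80 4776] [277. 213.] -> [ 0.6638 -0.0263] inscr 37.347293853759766 [ 0.6634 -0.0269]
[ 371  196   26   59 1239] [383. 227.] -> [ 0.7536 -0.0417] inscr 9.787599563598633 [ 0.752  -0.0372]
t 38.0 pos [ 0.662  -0.0186  0.1894] rot [-179.9    0.    87.8] open 0.0854 F [ 1.  -0.5  0.2] q7 -0.36
-> [ 4.029e-01 -1.034e-01 -4.000e-04] [-0.002  0.     0.   ]
```

send_rows:
  deltas:
    - [0.03,-0.008,0,0,0,0,-1]
    - [0.08,-0.02,0,0,0,0,-1]
    - [0.14,-0.036,0,0,0,0,-1]
    - [0.2,-0.05,0,0,0,0,-1]
    - [0.26,-0.067,0,0,0,0,-1]
    - [0.32,-0.082,0,0,0,0,-1]
    - [0.37,-0.095,0,0,0,0,-1]
    - [0.403,-0.103,0,0,0,0,-1]
    - [0.403,-0.103,0,0,0,0,-1]
    - [0.403,-0.103,0,0,0,0,-1]
    - [0.403,-0.103,0,0,0,0,-1]

```text
t: 39.4
ee_pos: [0.5754, 0.3868, 0.19]
ee_rot: [-3.141, 0.001, 1.531]
wrist_force: [0.2, -0.7, -0.4]
opening: 0.0853
gripper_force: 0.0
```

```bash
python3 wj.py; python3 go.py .5742 .388 .036 87.8
```

```text
[ 238  164   73   72 4041] [274. 200.] -> [0.5744 0.3907] inscr 34.9534912109375 [0.5744 0.3908]
[462 173  51  65 747] [477. 199.] -> [0.7433 0.3849] inscr 5.793799877166748 [0.7391 0.388 ]
[ 518  193   42   62 1990] [542. 229.] -> [0.8014 0.3567] inscr 29.16279411315918 [0.8152 0.3597]
t 39.5 pos [0.5753 0.387  0.1902] rot [-180.     0.    87.7] open 0.0851 F [ 1.2  0.4 -0.6] q7 -0.99
-> [ 0.0011 -0.0011  0.1542] [-0.001  0.001 -0.001]
```

send_rows:
  deltas:
    - [0.0015,-0.001,0.04,0,0,0,-1]
    - [0.0015,-0.001,0.09,0,0,0,-1]
    - [0.0015,-0.001,0.13,0,0,0,-1]
    - [0.0015,-0.001,0.15,0,0,0,-1]
    - [0.0015,-0.001,0.154,0,0,0,-1]
    - [0.0015,-0.001,0.154,0,0,0,-1]
    - [0.0015,-0.001,0.154,0,0,0,1]
    - [0.0015,-0.001,0.154,0,0,0,1]
    - [0.0015,-0.001,0.154,0,0,0,1]
    - [0.0015,-0.001,0.154,0,0,0,1]
    - [0.0015,-0.001,0.154,0,0,0,1]
    - [0.0015,-0.001,0.154,0,0,0,1]
    - [0.0015,-0.001,0.12,0,0,0,1]
    - [0.0015,-0.001,0.07,0,0,0,1]
    - [0.0015,-0.001,0.01,0,0,0,1]
    - [0.0015,-0.001,0,0,0,0,1]
    - [0.0015,-0.001,0,0,0,0,1]

```text
t: 41.58
ee_pos: [0.574, 0.3896, 0.1909]
ee_rot: [3.141, -0.0, 1.533]
wrist_force: [1.0, 0.0, -3.5]
opening: 0.0607
gripper_force: 66.0
```

```bash
python3 go.py .6651 .0513 .18 87.8
```

```text
t 41.6 pos [0.574  0.3896 0.1909] rot [180.   -0.   87.8] open 0.0607 F [ 1.   0.  -3.5] q7 -0.99
-> [-0.3346  0.1039  0.0108] [ 0. -0.  0.]
```

send_rows:
  deltas:
    - [-0.03,0.008,0,0,0,0,1]
    - [-0.07,0.02,0,0,0,0,1]
    - [-0.12,0.037,0,0,0,0,1]
    - [-0.17,0.053,0,0,0,0,1]
    - [-0.22,0.068,0,0,0,0,1]
    - [-0.27,0.084,0,0,0,0,1]
    - [-0.31,0.096,0,0,0,0,1]
    - [-0.334,0.104,0,0,0,0,1]
    - [-0.334,0.104,0.02,0,0,0,1]
    - [-0.334,0.104,0.05,0,0,0,1]
    - [-0.334,0.104,0.08,0,0,0,1]
    - [-0.334,0.104,0.1,0,0,0,1]
    - [-0.334,0.104,0.115,0,0,0,1]
    - [-0.334,0.104,0.12,0,0,0,1]
    - [-0.334,0.104,0.12,0,0,0,1]

```text
t: 43.45
ee_pos: [0.6652, 0.0522, 0.0706]
ee_rot: [-3.141, -0.0, 1.533]
wrist_force: [-0.7, 0.5, -1.5]
opening: 0.0608
gripper_force: 66.0
```

```bash
python3 go.py .6651 .0513 .061 87.8
```

```text
t 43.5 pos [0.6652 0.0522 0.0706] rot [-180.    -0.    87.8] open 0.0608 F [-0.7  0.5 -1.5] q7 -0.53
-> [-0.0009 -0.0001  0.0096] [-0. -0.  0.]
```

Place, then retreat towards the robot so the whole bench is in view.

send_rows:
  deltas:
    - [0,0,0.004,0,0,0,1]
    - [0,0,0.007,0,0,0,1]
    - [0,0,0.009,0,0,0,1]
    - [0,0,0.01,0,0,0,1]
    - [0,0,0.01,0,0,0,-0.5]
    - [0,0,0.01,0,0,0,-1]
    - [0,0,0.01,0,0,0,-1]
    - [0,0,0.01,0,0,0,-1]
    - [0,0,-0.03,0,0,0,-1]
    - [0,0,-0.08,0,0,0,-1]
    - [0,-0.05,-0.13,0,0,0,-1]
    - [0,-0.11,-0.17,0,0,0,-1]
    - [0,-0.17,-0.2,0,0,0,-1]
    - [0,-0.22,-0.22,0,0,0,-1]
    - [0,-0.25,-0.22,0,0,0,-1]
    - [0,-0.25,-0.22,0,0,0,-1]

```text
t: 45.45
ee_pos: [0.4137, 0.0614, 0.2913]
ee_rot: [3.14, 0.003, 1.533]
wrist_force: [0.5, -0.1, 0.0]
opening: 0.0853
gripper_force: 0.0
```

```bash
python3 jars.py; python3 - <<'E'
from h import *
a=load('scene')['image']; b=grab('side')['image']
x=cv2.resize(a[170:320,140:420],None,fx=2.5,fy=2.5); y=cv2.resize(b[100:300,140:400],(700,538//2*1)) 
cv2.imwrite('pics/fin.png',np.vstack([x[:320],y[:269]])[...,::-1]) if x.shape[1]==700 else print(x.shape)
E
```

```text
scene [[250.0, 162.0], [447.0, 233.0]]
side []
```

View pics/fin.png

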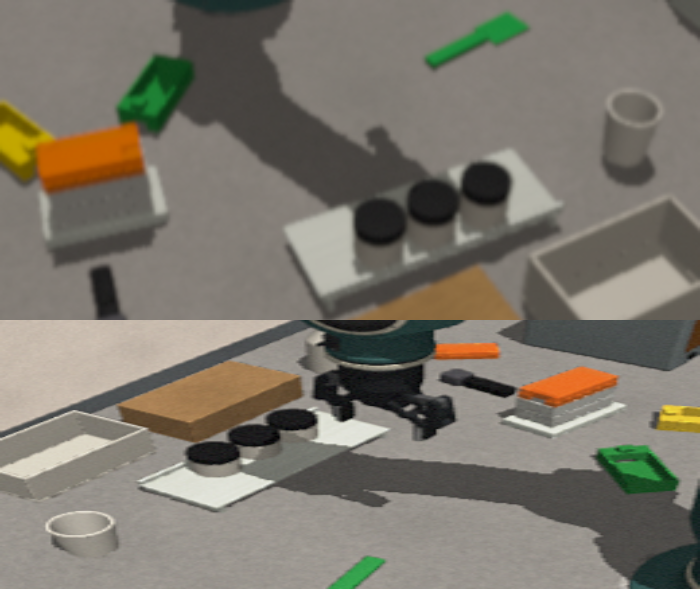

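Both views show the closed stack seated and level, and three jars in a row at the lip. One numeric check of the jars before handing in.

```bash
python3 - <<'E'
from h import *
C={}
for n,b,t in(('scene',(270,225,355,285),45),('side',(195,120,270,190),45)):
    d=grab(n); im=d['image'][b[1]:b[3],b[0]:b[2]].max(2); m=cv2.morphologyEx((im<t).astype(np.uint8),2,np.ones((4,4),np.uint8))
    k,l,st,ce=cv2.connectedComponentsWithStats(m); C[n]=[(d,ce[i]+b[:2]) for i in range(1,k) if st[i,4]>60]; print(st[1:].tolist())
y=np.radians(-2.2);e=np.array([np.cos(y),np.sin(y)]);n_=np.array([-e[1],e[0]])
for p in C['scene']:
    for q in C['side']:
        A=[];Y=[]
        for d,c in(p,q):
            o,r=ray(d,*c); r/=np.linalg.norm(r); M=np.eye(3)-np.outer(r,r); A.append(M);Y.append(M@o)
        X,res=np.linalg.lstsq(np.vstack(A),np.hstack(Y),rcond=None)[:2]
        if res[0]**.5<.006 and .06<X[2]<.1: v=X[:2]-[.645,-.0186]; print(X.round(4),'shelf',(v@e).round(4),(v@n_).round(4))
E
```

```text
[[56, 12, 18, 16, 244], [34, 19, 20, 17, 289], [13, 26, 20, 18, 298]]
[[67, 0, 5, 3, 15], [71, 17, 4, 13, 46], [63, 23, 12, 32, 193], [31, 48, 32, 22, 395]]
```

```bash
python3 - <<'E'
from h import *
C={}
for n,b,t in(('scene',(270,225,355,285),45),('side',(200,164,261,222),45)):
    d=load(n); im=d['image'][b[1]:b[3],b[0]:b[2]].max(2); m=cv2.morphologyEx((im<t).astype(np.uint8),2,np.ones((4,4),np.uint8))
    k,l,st,ce=cv2.connectedComponentsWithStats(m); C[n]=[(d,ce[i]+b[:2]) for i in range(1,k) if st[i,4]>60]; print(st[1:].tolist())
y=np.radians(-2.2);e=np.array([np.cos(y),np.sin(y)]);n_=np.array([-e[1],e[0]])
for p in C['scene']:
    for q in C['side']:
        A=[];Y=[]
        for d,c in(p,q):
            o,r=ray(d,*c); r/=np.linalg.norm(r); M=np.eye(3)-np.outer(r,r); A.append(M);Y.append(M@o)
        X,res=np.linalg.lstsq(np.vstack(A),np.hstack(Y),rcond=None)[:2]
        if res[0]**.5<.006 and .06<X[2]<.1: v=X[:2]-[.645,-.0186]; print(X.round(4),'shelf',(v@e).round(4),(v@n_).round(4))
E
```

```text
[[56, 12, 18, 16, 244], [34, 19, 20, 17, 289], [13, 26, 20, 18, 298]]
[[11, 4, 47, 40, 726]]
[ 0.664  -0.0198  0.0705] shelf 0.019 -0.0005
```

```bash
python3 - <<'E'
from h import *
S=load('scene'); b=(270,225,355,285); im=S['image'][b[1]:b[3],b[0]:b[2]].max(2)
k,l,st,ce=cv2.connectedComponentsWithStats(cv2.morphologyEx((im<45).astype(np.uint8),2,np.ones((4,4),np.uint8)))
P=np.array([plane(S,*(c+b[:2]),.0764) for c in ce[1:]]); y=np.radians(-2.2);e=np.array([np.cos(y),np.sin(y)])
print(P.round(4),(P-[.645,-.0186])@e,np.linalg.norm(np.diff(P,axis=0),axis=1))
print(job_done())
E
```

```text
[[ 0.6719  0.0473]
 [ 0.6685 -0.0228]
 [ 0.6663 -0.0908]] [0.02439728 0.02364218 0.02406359] [0.07020497 0.0680486 ]
the job is handed in; nothing more can be done
None
```

The job is handed in: both grey trays and the orange cover are seated on the base plate, and the three jars stand in a row along the shelf's back lip about 70 mm apart. The cup, scraper and torch were left alone; the verdict was not returned.

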